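# Roll-test spacers and stow the tray

### The arm

A 6-joint arm with a two-finger parallel gripper is mounted at the origin on a cart in front of the work surface, level with it; the furniture and walls round the work are solid. World frame = base frame: x ahead of the robot, y to its left, z up, the work surface at z = 0. Lengths are in m, angles in rad, forces in N, time in s.
With the tool pointing down it reaches from about 0.275 to 0.775 m from the base axis. Payload 14.6 kg.
Tool frame: the origin (TCP) lies midway between the tips of the shut fingers; the grasp point (between the pads) lies bot.grasp_offset behind it (bot.grasp_offset is the distance from the TCP to the grasp point, in m); z points along the fingers, y is the line along which they close (so a half turn about z gives the same grasp; the last joint's range is limited). The gripper opens to 85 mm and grips with 20 to 120 N. Pads are 22 mm wide; open, the fingers measure 114 mm over their backs; the gripper's body (76 mm by 85 mm) begins 54 mm behind the grasp point. The pads swing forward as they close: fully open they stand 13 mm farther back than shut.
Start: joints at [1.111, 0.263, -0.048, 1.259, 0, 1.415], TCP at [0.158, 0.501, 0.231] pointing down, gripper open.
Joint ranges: [-2.65, 2.65], [-0.89, 1.7], [-1.18, 1.37], [-2.13, 2.11], [-1.35, 1.29], [-3.14, 3.14]. Speed limits (rad/s): [1.89, 1.89, 2.57, 2.79, 3.14, 3.14].

### API

Orientations are given as a unit quaternion [x, y, z, w].
In Python, from plant import bot, eyes, workorder gives the robot as it stands.
- The arm moves only by the tool jog_arm, never from a script. Its arguments are lists of equal length, an entry for each row: "linear": the shift along the tool's x, y, z in units of 60 mm (1.0 is 60 mm), a list of three; "turn": the turn about the tool's z in units of 8 degrees (1.0 is 8 degrees). A call has 1 to 12 rows; each row is the pose to reach, as a shift and turn from the pose commanded when the call began, along the tool's axes at that moment; what a row does not reach only later rows make up. A row lasts 1/8 s, in which the tool goes at most 62.5 mm and 10.7 degrees, less where a joint would pass 70% of its speed; a pose out of reach is approached as far as the arm can. A call with a gripper value outside its range is refused whole. "grip" is the opening, from 0 (shut) to 1 (fully open), set as the call begins (left out, the last holds). The fingers move at their own pace and stop on an object; "grip_force" is the grip in N (left out, the last holds). Time passes only in rows, so rows that repeat a pose let the fingers close. It gives the time, the measured TCP pose, the force, the opening and the grip force at its end, in the units of the state.
- bot.state(): the state, without advancing time (a new reading comes with each control period).
- eyes.camera(name): name is "side" or "top"; returns a dict with "frame" (480x640x3 uint8, red, green, blue), "depth" (480x640 float32, m along the optical axis (not along the pixel's ray), 0 where there is no reading), "mtx" (3x3 intrinsics, pixels), "xyz" and "attitude" of the camera in the world. Camera axes: x right, y down, z forward; pixel columns grow to the right and rows downward; lengths in m; the calibration is good to about 2 mm. A picture is of the moment at which its call begins.
- workorder.sign_off(): hands the job in; it is judged then, once.
The state is a dict: "time_s": time; "joints": joint angles; "qd": joint speeds; "joint_efforts": joint torques, N m; "position": TCP position; "eef_rot": TCP orientation; "wrist_force": force on the tool from outside, world axes, zero at the start; "ft_torque": the same for the moment, N m; "opening": opening from 0.0 (shut) to 1.0 (fully open); "finger_force": force on a finger pad.
Only numpy, scipy, OpenCV 4.12 (cv2) and the standard library are available. Lean on these libraries where they do the work, as an engineer would, in place of code of your own. Each camera call takes 0.05 s, during which the arm holds its last target. There are 200 camera calls.

### The job

Roll-test the aluminium spacers: set the white tray close against the foot of the ramp, then lay every spacer in turn across the ramp and let it go, so that the sound round ones roll down into the tray by themselves (put none in by hand), and leave those that do not roll lying on the ramp until all have been tried. Then put the ones that did not roll into the red reject bin, and slide the loaded tray fully home into the bay under the ramp. Leave the multimeter, the roll of tape and the bit block where they are.

Things in the scene. Friction and masses are not known exactly. Their poses are not given: they have to be found in the camera images.
- ramp_stand: blue and aluminium roll-test stand, fixed. Origin on the bench under the middle of the ramp's lower lip; x level, up the ramp (away from the robot, turned up to 0.12 rad), y across, z up. Ramp surface: from the lip (x 0, height 50 mm) up at 10 degrees to x 160 mm (height 78 mm); 145 mm wide between 9 mm high side rails; a cross rail shuts the top; tray bay beneath.
- lane_left (a point): middle of the left lane's surface, at stand x 80, y +36 mm; axes as the stand's. A flush black line on y = 0 marks the two lanes, each 72 mm wide for one spacer laid across the slope (along y), clear of rails and neighbours. A round spacer let go there rolls over the lip within about 1.5 s; a bad one stays where it is let go or slides a little.
- lane_right (a point): middle of the right lane's surface, at stand x 80, y -36 mm; otherwise as the left lane
- bay_stop (a point): middle of the stop face at the end of the tray bay under the ramp (stand x 82 mm, 20 mm above the bench). The bay opens at the lip towards the robot (-x): 157 mm wide, 46 mm clear height, flared guides 30 mm high reaching 30 mm out in front of the lip. The tray slides in on the bench top.
- tray: loose white open tray, 80 mm (x) by 151 mm (y), walls 36 mm high, 3 mm thick; origin under the middle of its floor; about 0.3 kg. It catches what rolls down when its rear (+x) wall stands between the guides within about 10 mm of the lip (tray origin at stand x about -46, y 0 mm). Fully home in the bay its origin is at stand x about +41 mm.
- tray_tab (a point): on the tray's grip tab: black upright block on its front (-x) wall, 20 mm (x) by 24 mm (y), reaching from 14 to 74 mm above the tray's underside; this point is on its axis at tray x -50, y 0, height 60 mm. When the tray is home the tab is still outside, in front of the lip.
- reject_bin: loose red open bin, 110 mm (x) by 90 mm (y) by 40 mm high, walls 3 mm; origin under the middle of its floor; 0.3 kg; stands on the right, beyond the fixed black board fixture (up to 170 mm high); a drawer cabinet 240 mm high stands behind the fixture (front at world x 0.62 m, from y 0.05 m to the right)
- multimeter: bystander: blue and black multimeter, 75 x 150 x 45 mm, origin under its middle
- kapton_roll: bystander: flat orange roll of tape, 80 mm in diameter, 12 mm high, origin under its middle
- bit_block: bystander: small black block holding bits, 70 x 28 x 43 mm, origin under its middle
- spacer_1: one of 4 or 5 aluminium spacers (an absent one reads None), 60 mm long along its own x axis, which lies level; origin in its middle; 40 g. Either a sound round tube 16 mm in diameter, or a bad one: hexagonal, 16 mm across flats, or a crushed tube 20 mm wide, 12 mm high. They look much alike: find out on the ramp.
- spacer_2: one of 4 or 5 aluminium spacers (an absent one reads None), 60 mm long along its own x axis, which lies level; origin in its middle; 40 g. Either a sound round tube 16 mm in diameter, or a bad one: hexagonal, 16 mm across flats, or a crushed tube 20 mm wide, 12 mm high. They look much alike: find out on the ramp.
- spacer_3: one of 4 or 5 aluminium spacers (an absent one reads None), 60 mm long along its own x axis, which lies level; origin in its middle; 40 g. Either a sound round tube 16 mm in diameter, or a bad one: hexagonal, 16 mm across flats, or a crushed tube 20 mm wide, 12 mm high. They look much alike: find out on the ramp.
- spacer_4: one of 4 or 5 aluminium spacers (an absent one reads None), 60 mm long along its own x axis, which lies level; origin in its middle; 40 g. Either a sound round tube 16 mm in diameter, or a bad one: hexagonal, 16 mm across flats, or a crushed tube 20 mm wide, 12 mm high. They look much alike: find out on the ramp.
- spacer_5: one of 4 or 5 aluminium spacers (an absent one reads None), 60 mm long along its own x axis, which lies level; origin in its middle; 40 g. Either a sound round tube 16 mm in diameter, or a bad one: hexagonal, 16 mm across flats, or a crushed tube 20 mm wide, 12 mm high. They look much alike: find out on the ramp.
Mind the look-alikes: they are no part of the job. Leave any green look-alike of the spacer_1 alone.

How it is judged:
By the outcome, as a careful person would: the job done as asked, in the order asked, and still so for the second after the job is handed in, with the robot touching nothing.
Of spacer_1, spacer_2, spacer_3, spacer_4, spacer_5 only 4 to 5 are there at a start; the rules pass over those that are not, and their reading is None.
At some moment in a run one of reject_bin may be knocked a few centimetres aside while the robot is not near it.
Once in a run the grip may slacken for a moment while it holds something.
It also fails if it takes over 210 s, if anything falls off the work surface, if the arm or the gripper's body presses on something with over 40 N, if the wrist force passes 120 N, or if a joint passes its speed limit or range.

## Working session

There is one attempt and no reset: what is moved stays moved. The work goes in short steps, Python scripts to look and compute and a tool call to move; the robot and the scene stay as the last step left them, time stands still between calls to the robot, and variables do not carry over. Pictures are saved under pics/ and viewed, at most 14 in all, crops included, and the job is handed in when it is done.

Besides the shell and the picture viewer there is one more tool, called after "Request:" in YAML: its name, and indented under it one key for each argument. jog_arm: Moves the arm, as the interface text tells. Its arguments: {"type":"object","properties":{"linear":{"type":"array"},"turn":{"type":"array"},"grip":{"type":"number"},"grip_force":{"type":"number"}},"required":["linear","turn"]}

```bash
mkdir -p pics; cat > h.py <<'E'
import numpy as np, cv2
from scipy.spatial.transform import Rotation as R
from plant import bot, eyes, workorder
def shot(n, save=None):
    c=eyes.camera(n)
    if save: cv2.imwrite('pics/'+save,c['frame'][:,:,::-1])
    return c
def rot(c):
    a=np.array(c['attitude'],float)
    return R.from_quat(a).as_matrix() if a.size==4 else a
def cloud(c):
    d=c['depth']; v,u=np.mgrid[0:480,0:640]; K=np.array(c['mtx'])
    p=np.stack([(u-K[0,2])/K[0,0]*d,(v-K[1,2])/K[1,1]*d,d],-1)
    w=p@rot(c).T+np.array(c['xyz']); w[d==0]=np.nan
    return w
E
python3 - <<'E'
from h import *
for n in('top','side'):
    c=shot(n,n+'0.png'); print(n,c['xyz'],c['attitude'],np.array(c['mtx']).tolist())
print(bot.state(), bot.grasp_offset)
E
```

```text
top [0.29678986 0.04461631 1.47019209] [-0.70327372  0.70776281 -0.04886592  0.04571643] [[460.44246422203247, 0.0, 325.361833919097], [0.0, 460.44246422203247, 231.31435762527474], [0.0, 0.0, 1.0]]
side [0.17778646 1.22196144 0.90456383] [-0.10546792  0.87816826 -0.46215806  0.06408554] [[593.8259507515337, 0.0, 324.7560307969791], [0.0, 593.8259507515337, 244.59320697980027], [0.0, 0.0, 1.0]]
{'time_s': 0.1, 'joints': array([ 1.11071405e+00,  2.63504807e-01, -4.88334025e-02,  1.25936025e+00,
        2.89085864e-06,  1.41552401e+00]), 'qd': array([-1.78823709e-03,  1.02002883e-03,  1.36309013e-03, -6.23079130e-04,
        1.18126209e-04,  3.65200744e-05]), 'joint_efforts': array([ 2.88818708e-03, -6.38575888e+01,  3.85064435e+01,  9.94761212e-03,
       -5.21788343e-05,  1.77391661e-05]), 'position': array([0.15745493, 0.50061269, 0.23087247]), 'eef_rot': array([ 1.51815657e-01,  9.88408723e-01, -4.29447601e-04, -1.37981514e-04]), 'wrist_force': array([-0.3226227 ,  0.68479167,  0.2681265 ]), 'ft_torque': array([ 0.0280097 ,  0.00194185, -0.0016475 ]), 'finger_force': 0.0, 'opening': 0.9998863112438925} 0.0187
```

View pics/top0.png

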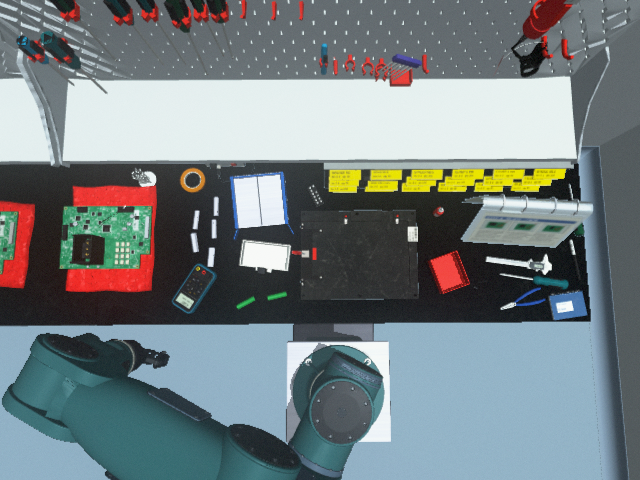

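View pics/side0.png

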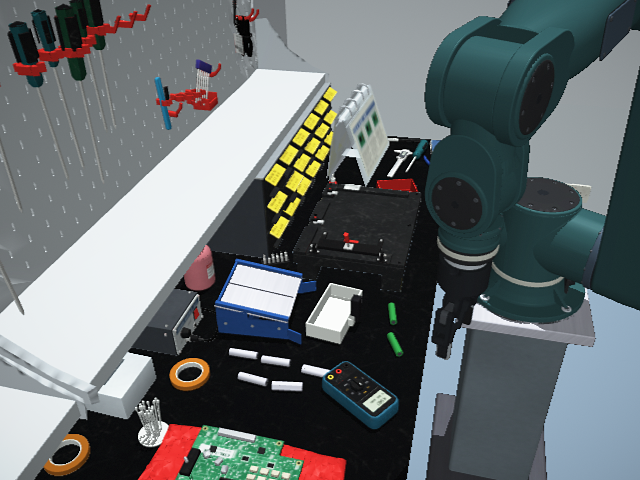

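The top view shows five white spacers (columns 190–216, rows 198–265). The ramp is near (259,202), the tray near (265,255) with its tab towards the robot, the red bin near (449,272), and the green look-alikes near (262,299). The side view agrees.

```bash
cat >> h.py <<'E'
def castz(c,u,v,z):
    K=np.array(c['mtx']); o=np.array(c['xyz'])
    d=rot(c)@np.array([(u-K[0,2])/K[0,0],(v-K[1,2])/K[1,1],1.0])
    return o+d*(z-o[2])/d[2]
def blobs(c,mask,z,amin=20):
    out=[]
    cs,_=cv2.findContours(mask.astype(np.uint8),cv2.RETR_EXTERNAL,cv2.CHAIN_APPROX_NONE)
    for k in cs:
        if cv2.contourArea(k)<amin: continue
        P=np.array([castz(c,u,v,z)[:2] for u,v in k[:,0]],np.float32)
        (cx,cy),(w,h),a=cv2.minAreaRect(P)
        if w<h: w,h,a=h,w,a+90
        a=(a+90)%180-90
        m=k[:,0].mean(0).round()
        out.append((m.tolist(),round(cx,4),round(cy,4),round(w,4),round(h,4),round(a,1)))
    return out
E
python3 - <<'E'
from h import *
c=shot('top'); W=cloud(c); f=c['frame']; hsv=cv2.cvtColor(f,cv2.COLOR_RGB2HSV)
white=(hsv[:,:,1]<60)&(hsv[:,:,2]>130)
roi=np.zeros_like(white); roi[190:275,185:222]=1
for b in blobs(c,white&roi,0.012): print('sp',b)
roi[:]=0; roi[170:240,225:295]=1
blue=(hsv[:,:,0]>100)&(hsv[:,:,0]<130)&(hsv[:,:,1]>120)&(hsv[:,:,2]>60)
for b in blobs(c,white&roi,0.064,100): print('ramp',b)
for b in blobs(c,blue&roi,0.07,20): print('blue',b)
roi[:]=0; roi[237:280,232:300]=1
for b in blobs(c,white&roi,0.036,100): print('tray',b)
red=((hsv[:,:,0]<8)|(hsv[:,:,0]>172))&(hsv[:,:,1]>120)&(hsv[:,:,2]>60)
roi[:]=0; roi[240:300,425:480]=1
for b in blobs(c,red&roi,0.04,100): print('bin',b)
print('ramp depth sample',W[225,255],W[185,255], 'cab', W[180,335])
x=f[165:285,180:300]; cv2.imwrite('pics/crop1.png',cv2.resize(x[:,:,::-1],(600,600),interpolation=cv2.INTER_CUBIC))
E
```

```text
sp ([211.0, 257.0], 0.4147, 0.401, 0.0608, 0.0181, -3.7)
sp ([194.0, 242.0], 0.4611, 0.4547, 0.0604, 0.017, 9.8)
sp ([214.0, 229.0], 0.5046, 0.3932, 0.0613, 0.0127, 1.5)
sp ([196.0, 219.0], 0.5353, 0.452, 0.0591, 0.0143, -5.2)
sp ([216.0, 206.0], 0.5776, 0.3886, 0.0592, 0.0129, 1.5)
ramp ([259.0, 201.0], 0.5832, 0.2443, 0.1588, 0.1458, 5.4)
blue ([258.0, 197.0], 0.5704, 0.2365, 0.201, 0.1843, 4.6)
tray ([265.0, 256.0], 0.412, 0.2277, 0.1526, 0.0928, 83.0)
bin ([449.0, 272.0], 0.3604, -0.343, 0.1132, 0.1002, 19.2)
ramp depth sample [0.50937422 0.25692541 0.04889468] [0.62989069 0.25421782 0.07852208] cab [0.61076042 0.01051707 0.2129262 ]
```

View pics/crop1.png

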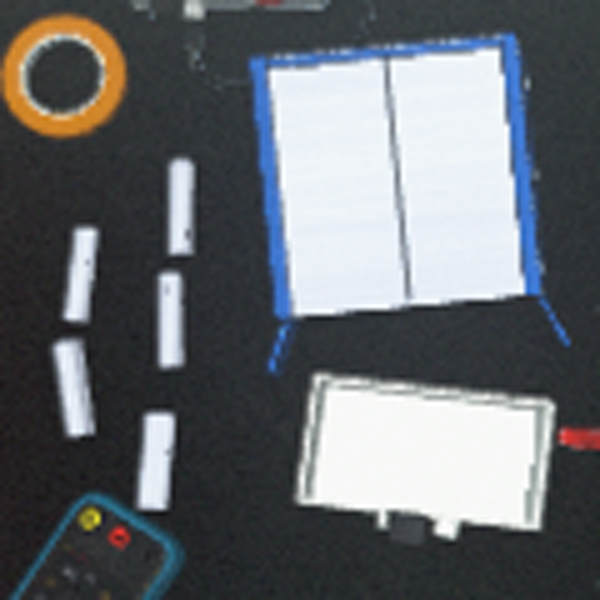

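The zoomed view shows the lip corners at crop (287,317) and (527,297), the upper corners at (268,68) and (503,48), and the tray corners at (315,374), (553,401), (540,529) and (298,503). The tab is at (408,528).

```bash
python3 - <<'E'
from h import *
c=shot('top'); W=cloud(c)
g=lambda p,z: castz(c,p[0]/5+180,p[1]/5+165,z)[:2]
L,Rr,TL,TR=g((287,317),.05),g((527,297),.05),g((268,68),.077),g((503,48),.077)
print('lip',L,Rr,(L+Rr)/2,'yaw',np.degrees(np.arctan2(*(L-Rr)[::-1]))-90, np.degrees(np.arctan2(*((TL+TR-L-Rr)[::-1]))), np.linalg.norm(L-Rr),np.linalg.norm((TL+TR-L-Rr)/2))
T=[g(p,.036) for p in((315,374),(553,401),(540,529),(298,503))]
print('tray',np.mean(T,0),np.degrees(np.arctan2(*(T[0]-T[1])[::-1]))-90,np.degrees(np.arctan2(*(T[3]-T[2])[::-1]))-90)
print('tab',g((408,525),.074), castz(c,.0,0,0)[:2])
for u,v in((245,160),(245,150),(245,164),(150,160),(245,168)): print(u,v,W[v,u])
s=shot('side');Ws=cloud(s);P=Ws[220:345,300:370].reshape(-1,3)
hs=cv2.cvtColor(s['frame'],cv2.COLOR_RGB2HSV)[220:345,300:370].reshape(-1,3)
k=(P[:,2]>.05)&(P[:,2]<.08)&(abs(P[:,1]-.23)<.06)&(P[:,0]<.42)&(hs[:,2]<80)
print('tab side',k.sum(),np.nanmedian(P[k],0),P[k].min(0),P[k].max(0))
E
```

```text
lip [0.49884031 0.31135903] [0.51052839 0.16207443] [0.50468435 0.23671673] yaw 4.476779737681667 4.3328338609958825 0.14974145492485627 0.15262063403247764
tray [0.41554992 0.22545215] -6.854859045526538 -6.480928891984831
tab [0.36793267 0.23133937] [1.30565131 1.15294393]
245 160 [0.65374202 0.25366469 0.2670288 ]
245 150 [0.68078961 0.2537091  0.26943258]
245 164 [0.71822325 0.29910995 0.00417845]
150 160 [0.65565924 0.50957971 0.26525654]
245 168 [ 0.70678236  0.30014953 -0.00310786]
tab side 143 [0.36891726 0.24107464 0.06825971] [0.35960181 0.22105574 0.05002146] [0.37982167 0.24727477 0.07777219]
```

```bash
cat >> h.py <<'E'
S0=np.array([.506,.236]); SY=np.radians(4.5)
def st(x,y): 
    c,s=np.cos(SY),np.sin(SY); return S0+np.array([c*x-s*y,s*x+c*y])
def plan(*wps):
    """wps: (x,y,z,phi_deg) phi=world angle of tool y; prints jog units"""
    b=bot.state(); M=R.from_quat(b['eef_rot']).as_matrix(); phi=np.degrees(np.arctan2(M[1,1],M[0,1]))
    print('t%.1f pos %s phi %.1f j6 %.2f open %.3f F %s ff %.1f'%(b['time_s'],b['position'].round(4),phi,b['joints'][5],b['opening'],b['wrist_force'].round(1),b['finger_force']))
    for w in wps:
        l=M.T@(np.array(w[:3])-b['position'])/.06
        t=-(((w[3]-phi)+180)%360-180)/8
        print(np.round(l,3).tolist(),round(t,3))
E
python3 - <<'E'
from h import *
plan((.363,.232,.231,83.3),(.363,.232,.055,83.3))
print(st(.08,.036),st(.08,-.036))
E
```

```text
t0.2 pos [0.1575 0.5007 0.2311] phi 72.5 j6 1.42 open 0.998 F [0.1 0.1 0.2] ff 0.0
[-4.611, -3.244, 0.002] -1.346
[-4.611, -3.242, 2.936] -1.346
[0.58292886 0.27816575] [0.58857791 0.2063877 ]
```

Request:
jog_arm:
  linear:
    - [-4.61, -3.24, 0]
    - [-4.61, -3.24, 0]
    - [-4.61, -3.24, 0]
    - [-4.61, -3.24, 0]
    - [-4.61, -3.24, 0]
    - [-4.61, -3.24, 0]
    - [-4.61, -3.24, 0]
    - [-4.61, -3.24, 0]
    - [-4.61, -3.24, 2.0]
    - [-4.61, -3.24, 2.0]
    - [-4.61, -3.24, 2.0]
  turn: [-1.35, -1.35, -1.35, -1.35, -1.35, -1.35, -1.35, -1.35, -1.35, -1.35, -1.35]
  grip: 0.8

```text
time_s: 1.62
position: [0.3602, 0.2322, 0.1091]
eef_rot: [0.057, 0.998, -0.001, -0.003]
wrist_force: [0.9, 0.2, 1.2]
opening: 0.801
finger_force: 0.0
```

```bash
python3 - <<'E'
from h import *
c=shot('side'); cv2.imwrite('pics/s1.png',cv2.resize(c['frame'][180:400,220:460,::-1],(720,660))[:600])
plan((.363,.232,.055,83.3))
E
```

```text
t1.7 pos [0.3619 0.2327 0.1115] phi 83.4 j6 0.50 open 0.798 F [0.6 0.  0.7] ff 0.0
[-0.022, -0.009, 0.941] 0.014
```

View pics/s1.png

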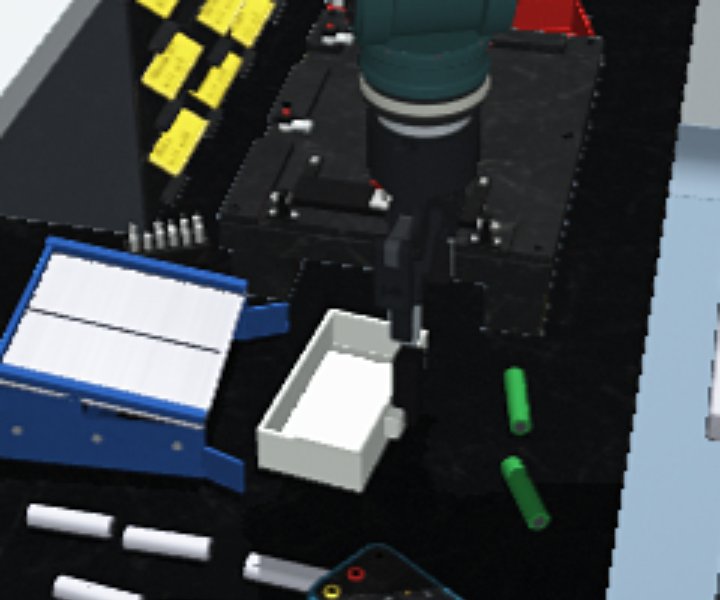

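The gripper sits right above the black tab at crop (407,375). I'll descend and grip.

Request:
jog_arm:
  linear:
    - [0, 0, 0.5]
    - [0, 0, 0.95]
    - [0, 0, 0.95]
    - [0, 0, 0.95]
  turn: [0, 0, 0, 0]

```text
time_s: 2.17
position: [0.3643, 0.2331, 0.0563]
eef_rot: [0.058, 0.998, 0.001, 0.001]
wrist_force: [0.1, -0.5, -0.1]
opening: 0.795
finger_force: 0.0
```

Request:
jog_arm:
  linear:
    - [0, 0, 0]
    - [0, 0, 0]
    - [0, 0, 0]
    - [0, 0, 0]
    - [0, 0, 0]
    - [0, 0, 0]
  turn: [0, 0, 0, 0, 0, 0]
  grip: 0
  grip_force: 50

```text
time_s: 2.92
position: [0.3633, 0.2324, 0.055]
eef_rot: [0.058, 0.998, 0.0, 0.0]
wrist_force: [-2.1, -0.0, 12.1]
opening: 0.267
finger_force: 48.9
```

```bash
python3 - <<'E'
from h import *
print(st(-.096,0),st(-.130,0))
a=st(-.046-.0535,0); b=st(-.075-.0535,0)
plan((*b,.057,94.5),(*a,.057,94.5))
E
```

```text
[0.41029594 0.22846793] [0.37640075 0.22580032]
t2.9 pos [0.3633 0.2324 0.055 ] phi 83.3 j6 0.50 open 0.267 F [-2.1 -0.  12.1] ff 48.9
[-0.254, -0.08, -0.033] -1.396
[-0.728, 0.014, -0.033] -1.396
```

Request:
jog_arm:
  linear:
    - [-0.1, -0.03, -0.02]
    - [-0.18, -0.06, -0.02]
    - [-0.25, -0.08, -0.02]
    - [-0.25, -0.08, -0.02]
    - [-0.35, -0.06, -0.02]
    - [-0.45, -0.04, -0.02]
    - [-0.55, -0.02, -0.02]
    - [-0.65, 0, -0.02]
    - [-0.73, 0.01, -0.02]
    - [-0.73, 0.01, -0.02]
  turn: [-0.4, -0.8, -1.2, -1.4, -1.4, -1.4, -1.4, -1.4, -1.4, -1.4]

```text
time_s: 4.18
position: [0.4071, 0.2279, 0.0554]
eef_rot: [-0.039, 0.999, 0.0, 0.0]
wrist_force: [0.8, 0.2, -2.8]
opening: 0.266
finger_force: 49.2
```

```bash
python3 - <<'E'
from h import *
c=shot('top'); cv2.imwrite('pics/t2.png',cv2.resize(c['frame'][165:285,180:300,::-1],(600,600),interpolation=cv2.INTER_CUBIC))
a=st(-.046-.0535,0);plan((*a,.057,94.5))
E
```

```text
t4.2 pos [0.4068 0.2278 0.0554] phi 94.5 j6 0.26 open 0.267 F [-0.  -0.8 -2.9] ff 49.2
[-0.001, 0.006, -0.026] 0.003
```

View pics/t2.png

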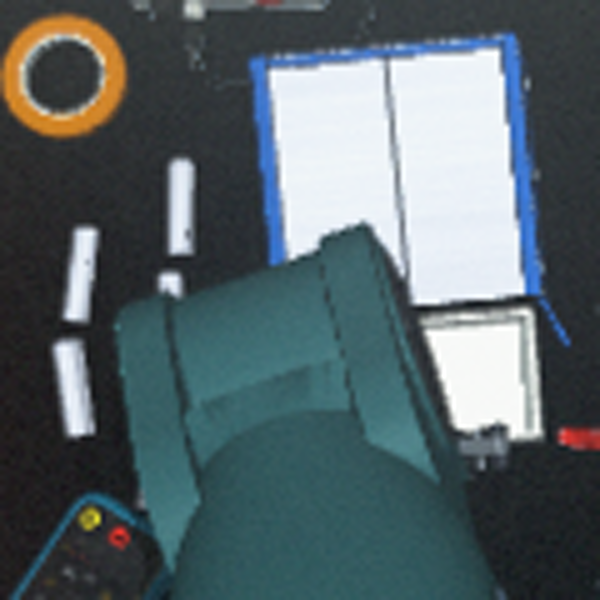

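Request:
jog_arm:
  linear:
    - [0, 0, 0]
    - [0, 0, 0]
    - [0, 0, 0]
    - [0, 0, -1]
    - [0, 0, -2]
    - [0, 0, -2]
  turn: [0, 0, 0, 0, 0, 0]
  grip: 0.55

```text
time_s: 4.97
position: [0.4085, 0.2286, 0.1793]
eef_rot: [-0.04, 0.999, 0.001, 0.003]
wrist_force: [-0.0, -0.2, -1.5]
opening: 0.546
finger_force: 0.0
```

```bash
python3 - <<'E'
from h import *
plan((.4147,.401,.16,86.3),(.4147,.401,.04,86.3))
E
```

```text
t5.0 pos [0.4085 0.2286 0.1793] phi 94.5 j6 0.26 open 0.546 F [-0.  -0.2 -1.5] ff 0.0
[-0.328, 2.856, 0.329] 1.03
[-0.315, 2.853, 2.329] 1.03
```

Request:
jog_arm:
  linear:
    - [-0.33, 2.85, 0.3]
    - [-0.33, 2.85, 0.3]
    - [-0.33, 2.85, 0.3]
    - [-0.33, 2.85, 0.3]
    - [-0.33, 2.85, 0.3]
    - [-0.32, 2.85, 1.2]
    - [-0.32, 2.85, 2.2]
    - [-0.32, 2.85, 2.4]
    - [-0.32, 2.85, 2.4]
  turn: [1, 1, 1, 1, 1, 1, 1, 1, 1]
  grip: 0.45

```text
time_s: 6.1
position: [0.4126, 0.3994, 0.0324]
eef_rot: [0.031, 1.0, -0.0, 0.0]
wrist_force: [-0.8, 0.3, 0.2]
opening: 0.449
finger_force: 0.0
```

```bash
python3 - <<'E'
from h import *
c=shot('side'); cv2.imwrite('pics/s3.png',cv2.resize(c['frame'][280:420,220:400,::-1],(720,560),interpolation=cv2.INTER_CUBIC))
plan((.4147,.401,.006,86.3))
E
```

```text
t6.2 pos [0.4132 0.4    0.0333] phi 86.5 j6 0.69 open 0.450 F [ 0.2 -0.2  0.4] ff 0.0
[-0.023, 0.018, 0.455] 0.025
```

View pics/s3.png

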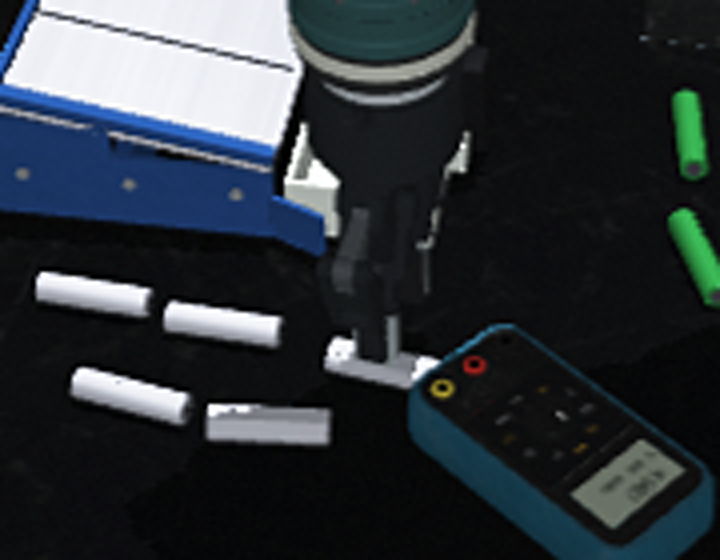

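The fingers straddle the spacer in the middle, around crop (378,360). I'll lower and close.

Request:
jog_arm:
  linear:
    - [-0.02, 0.02, 0.3]
    - [-0.02, 0.02, 0.45]
    - [-0.02, 0.02, 0.45]
    - [-0.02, 0.02, 0.45]
    - [-0.02, 0.02, 0.45]
  turn: [0, 0, 0, 0, 0]

```text
time_s: 6.78
position: [0.4138, 0.4012, 0.0051]
eef_rot: [0.03, 1.0, 0.0, 0.0]
wrist_force: [-0.3, -0.2, -0.3]
opening: 0.45
finger_force: 0.0
```

Request:
jog_arm:
  linear:
    - [0, 0, 0]
    - [0, 0, 0]
    - [0, 0, 0]
    - [0, 0, 0]
    - [0, 0, 0]
  turn: [0, 0, 0, 0, 0]
  grip: 0
  grip_force: 40

```text
time_s: 7.4
position: [0.4137, 0.4011, 0.005]
eef_rot: [0.03, 1.0, 0.0, 0.0]
wrist_force: [-1.1, -1.5, 6.6]
opening: 0.212
finger_force: 39.0
```

```bash
python3 - <<'E'
from h import *
plan((.4147,.401,.12,86.3),(*st(.075,.036),.12,4.5),(*st(.075,.036),.12,184.5))
E
```

```text
t7.4 pos [0.4137 0.4011 0.005 ] phi 86.5 j6 0.69 open 0.212 F [-1.1 -1.5  6.6] ff 39.0
[-0.018, 0.0, -1.917] 0.03
[-2.858, -1.885, -1.917] 10.255
[-2.858, -1.885, -1.917] -12.245
```

Request:
jog_arm:
  linear:
    - [0, 0, -1]
    - [0, 0, -2]
    - [-0.8, -0.5, -2]
    - [-1.6, -1.0, -2]
    - [-2.4, -1.5, -2]
    - [-2.86, -1.88, -2]
    - [-2.86, -1.88, -2]
    - [-2.86, -1.88, -2]
    - [-2.86, -1.88, -2]
    - [-2.86, -1.88, -2]
    - [-2.86, -1.88, -2]
    - [-2.86, -1.88, -2]
  turn: [0, 0, 1.3, 2.6, 3.9, 5.2, 6.5, 7.8, 9.1, 10.25, 10.25, 10.25]

```text
time_s: 8.9
position: [0.578, 0.278, 0.1244]
eef_rot: [0.677, 0.736, -0.0, -0.0]
wrist_force: [-1.0, 0.6, -0.3]
opening: 0.214
finger_force: 27.8
```

```bash
python3 - <<'E'
from h import *
plan((*st(.075,.036),.09,4.5),(*st(.075,.036),.0705,4.5))
E
```

```text
t8.9 pos [0.578  0.278  0.1244] phi 4.7 j6 1.81 open 0.214 F [-1.   0.6 -0.3] ff 27.8
[-0.004, -0.0, 0.574] 0.031
[-0.004, -0.0, 0.899] 0.031
```

Request:
jog_arm:
  linear:
    - [0, 0, 0.4]
    - [0, 0, 0.7]
    - [0, 0, 0.85]
    - [0, 0, 0.9]
    - [0, 0, 0.9]
  turn: [0, 0, 0, 0, 0]

```text
time_s: 9.52
position: [0.5782, 0.2781, 0.0709]
eef_rot: [0.678, 0.735, 0.0, 0.0]
wrist_force: [-0.1, 0.1, -1.3]
opening: 0.208
finger_force: 41.2
```

```bash
python3 - <<'E'
from h import *
c=shot('side'); cv2.imwrite('pics/s4.png',cv2.resize(c['frame'][230:370,200:380,::-1],(720,560),interpolation=cv2.INTER_CUBIC))
plan()
E
```

```text
t9.6 pos [0.5783 0.2781 0.071 ] phi 4.6 j6 1.81 open 0.210 F [0.4 0.  0. ] ff 41.2
```

View pics/s4.png

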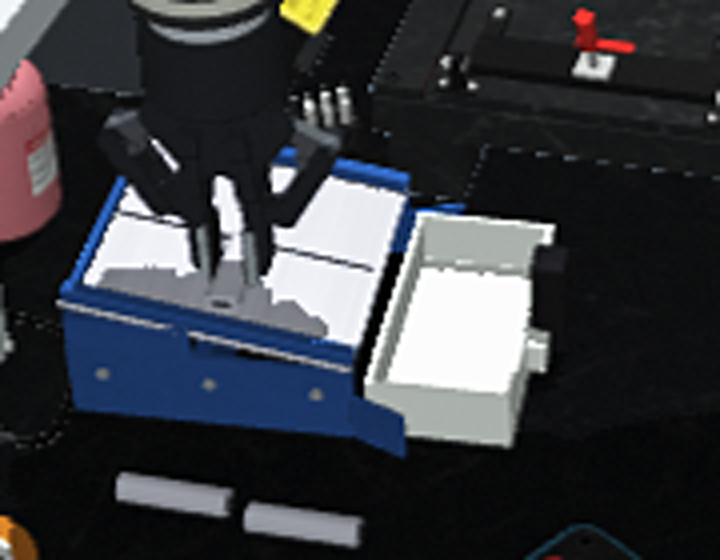

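The spacer is just over the left lane and lies across it, at crop (225,295). I'll release.

Request:
jog_arm:
  linear:
    - [0, 0, 0.015]
    - [0, 0, 0.015]
    - [0, 0, 0.015]
    - [0, 0, -0.2]
    - [0, 0, -0.8]
    - [0, 0, -1.5]
    - [0, 0, -1.5]
  turn: [0, 0, 0, 0, 0, 0, 0]
  grip: 0.45

```text
time_s: 10.45
position: [0.5795, 0.2785, 0.1645]
eef_rot: [0.679, 0.735, 0.003, 0.001]
wrist_force: [-0.1, 0.1, 0.6]
opening: 0.451
finger_force: 0.0
```

```bash
python3 - <<'E'
from h import *
plan((.5046,.3932,.16,91.5),(.5046,.3932,.035,91.5))
E
```

```text
t10.4 pos [0.5795 0.2785 0.1645] phi 4.5 j6 1.81 open 0.451 F [-0.1  0.1  0.6] ff 0.0
[2.004, -1.094, 0.072] -10.87
[2.001, -1.106, 2.155] -10.87
```

Request:
jog_arm:
  linear:
    - [0.6, -0.3, 0]
    - [1.2, -0.65, 0]
    - [2.0, -1.1, 0.07]
    - [2.0, -1.1, 0.07]
    - [2.0, -1.1, 0.07]
    - [2.0, -1.1, 0.07]
    - [2.0, -1.1, 0.07]
    - [2.0, -1.1, 0.07]
    - [2.0, -1.1, 0.07]
    - [2.0, -1.1, 1.2]
    - [2.0, -1.1, 2.15]
    - [2.0, -1.1, 2.15]
  turn: [-1.3, -2.6, -3.9, -5.2, -6.5, -7.8, -9.1, -10.4, -10.87, -10.87, -10.87, -10.87]

```text
time_s: 11.95
position: [0.5, 0.3908, 0.028]
eef_rot: [-0.013, 1.0, -0.002, -0.003]
wrist_force: [0.1, -0.3, 0.5]
opening: 0.449
finger_force: 0.0
```

```bash
cat >> h.py <<'E'
def look(name):
    """crop of side view of spacers + ramp + tray"""
    c=shot('side'); cv2.imwrite('pics/'+name,cv2.resize(c['frame'][240:400,200:400,::-1],(700,560),interpolation=cv2.INTER_CUBIC)); return c
E
python3 - <<'E'
from h import *
look('s5.png')
plan((.5046,.3932,.005,91.5))
E
```

```text
t12.0 pos [0.5018 0.3919 0.0311] phi 91.5 j6 0.51 open 0.452 F [1.4 0.8 1.7] ff 0.0
[-0.049, 0.021, 0.435] -0.0
```

View pics/s5.png

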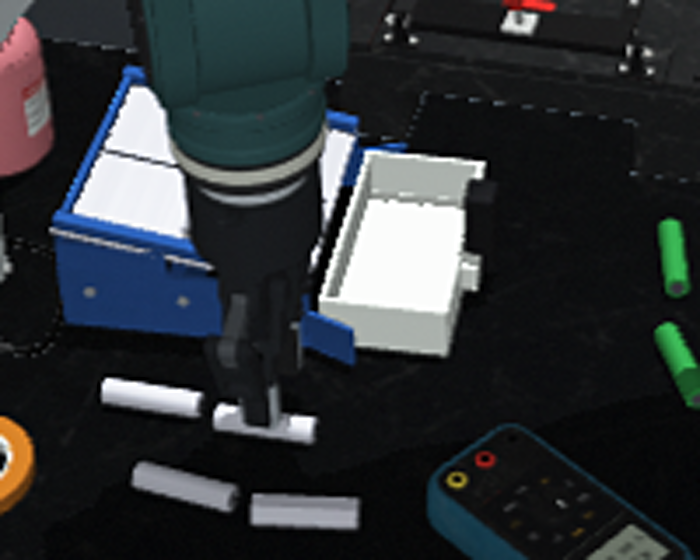

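The tray is empty, so spacer 1 stayed on the ramp, hidden behind the arm. The fingers are over spacer 2 at crop (265,420), so I'll grip it.

Request:
jog_arm:
  linear:
    - [-0.02, 0.01, 0.3]
    - [-0.02, 0.01, 0.43]
    - [-0.02, 0.01, 0.43]
    - [-0.02, 0.01, 0.43]
  turn: [0, 0, 0, 0]

```text
time_s: 12.5
position: [0.5044, 0.3934, 0.0069]
eef_rot: [-0.013, 1.0, 0.0, 0.001]
wrist_force: [0.8, -0.8, 0.0]
opening: 0.449
finger_force: 0.0
```

Request:
jog_arm:
  linear:
    - [0, 0, 0]
    - [0, 0, 0]
    - [0, 0, 0]
    - [0, 0, 0]
    - [0, 0, 0]
  turn: [0, 0, 0, 0, 0]
  grip: 0

```text
time_s: 13.12
position: [0.5042, 0.3932, 0.0064]
eef_rot: [-0.013, 1.0, 0.0, 0.0]
wrist_force: [-1.1, -0.7, 6.2]
opening: 0.163
finger_force: 39.0
```

```bash
python3 - <<'E'
from h import *
plan((*st(.075,-.036),.13,4.5),(*st(.075,-.036),.0715,4.5))
E
```

```text
t13.1 pos [0.5042 0.3932 0.0064] phi 91.5 j6 0.51 open 0.163 F [-1.1 -0.7  6.2] ff 39.0
[-1.243, -3.153, -2.061] 10.875
[-1.243, -3.154, -1.086] 10.875
```

Request:
jog_arm:
  linear:
    - [0, 0, 0]
    - [0, 0, 0]
    - [0, 0, 0.06]
    - [0, 0, 0.06]
  turn: [0, 0, 0, 0]
  grip: 0.35

```text
time_s: 13.62
position: [0.5037, 0.3929, 0.0016]
eef_rot: [-0.013, 1.0, -0.0, -0.0]
wrist_force: [0.1, 0.4, 0.0]
opening: 0.351
finger_force: 0.0
```

Request:
jog_arm:
  linear:
    - [0, 0, 0]
    - [0, 0, 0]
    - [0, 0, 0]
    - [0, 0, 0]
    - [0, 0, 0]
  turn: [0, 0, 0, 0, 0]
  grip: 0

```text
time_s: 14.25
position: [0.5039, 0.3931, 0.0022]
eef_rot: [-0.013, 1.0, 0.0, 0.0]
wrist_force: [-1.4, -0.9, 1.0]
opening: 0.165
finger_force: 39.1
```

```bash
python3 - <<'E'
from h import *
plan((*st(.075,-.036),.13,4.5),(*st(.075,-.036),.0715,4.5))
E
```

```text
t14.2 pos [0.5039 0.3931 0.0022] phi 91.5 j6 0.51 open 0.165 F [-1.4 -0.9  1. ] ff 39.1
[-1.246, -3.152, -2.131] 10.875
[-1.246, -3.152, -1.156] 10.875
```

Request:
jog_arm:
  linear:
    - [0, 0, -1]
    - [0, -0.3, -2]
    - [-0.3, -1.0, -2.1]
    - [-0.7, -2.0, -2.1]
    - [-1.25, -3.15, -2.1]
    - [-1.25, -3.15, -2.1]
    - [-1.25, -3.15, -2.1]
    - [-1.25, -3.15, -2.1]
    - [-1.25, -3.15, -2.1]
    - [-1.25, -3.15, -2.1]
    - [-1.25, -3.15, -2.1]
    - [-1.25, -3.15, -2.1]
  turn: [0, 1.3, 2.6, 3.9, 5.2, 6.5, 7.8, 9.1, 10.4, 10.88, 10.88, 10.88]

```text
time_s: 15.75
position: [0.5838, 0.2061, 0.128]
eef_rot: [0.678, 0.735, -0.0, -0.0]
wrist_force: [-0.5, 0.8, -0.5]
opening: 0.168
finger_force: 39.1
```

```bash
python3 - <<'E'
from h import *
plan((*st(.075,-.036),.0695,4.5))
c=look('s6.png')
E
```

```text
t15.8 pos [0.5838 0.2061 0.128 ] phi 4.6 j6 1.70 open 0.168 F [-0.5  0.8 -0.5] ff 39.1
[-0.001, -0.003, 0.975] 0.007
```

View pics/s6.png

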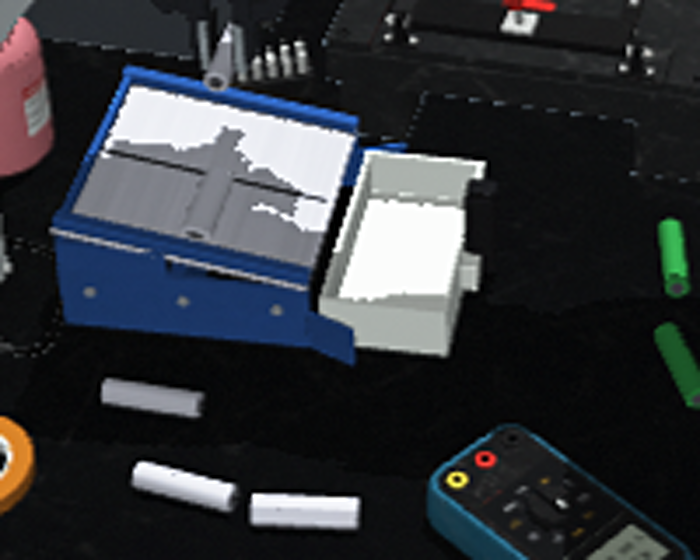

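Spacer 1 lies still across the left lane at crop (205,200), so it is a bad one. Spacer 2 is held over the right lane, and I'll lower and release it.

Request:
jog_arm:
  linear:
    - [0, 0, 0.4]
    - [0, 0, 0.8]
    - [0, 0, 0.93]
    - [0, 0, 0.98]
    - [0, 0, 0.98]
  turn: [0, 0, 0, 0, 0]

```text
time_s: 16.42
position: [0.5841, 0.2062, 0.0699]
eef_rot: [0.679, 0.734, 0.0, 0.0]
wrist_force: [0.2, 0.2, 0.0]
opening: 0.171
finger_force: 39.1
```

Request:
jog_arm:
  linear:
    - [0, 0, 0]
    - [0, 0, 0]
    - [0, 0, 0]
    - [0, 0, -0.2]
    - [0, 0, -0.8]
    - [0, 0, -1.5]
    - [0, 0, -1.5]
  turn: [0, 0, 0, 0, 0, 0, 0]
  grip: 0.45

```text
time_s: 17.3
position: [0.5853, 0.2065, 0.1631]
eef_rot: [0.679, 0.734, 0.002, 0.002]
wrist_force: [-0.4, 0.6, -0.8]
opening: 0.448
finger_force: 0.0
```

```bash
python3 - <<'E'
from h import *
plan((.5776,.3886,.17,91.5),(.5776,.3886,.03,91.5))
E
```

```text
t17.3 pos [0.5853 0.2065 0.1631] phi 4.5 j6 1.70 open 0.448 F [-0.4  0.6 -0.8] ff 0.0
[3.037, 0.108, -0.112] -10.88
[3.035, 0.095, 2.221] -10.88
```

Request:
jog_arm:
  linear:
    - [0.8, 0.03, 0]
    - [1.6, 0.05, 0]
    - [2.4, 0.07, 0]
    - [3.03, 0.1, 0]
    - [3.03, 0.1, 0]
    - [3.03, 0.1, 0]
    - [3.03, 0.1, 0]
    - [3.03, 0.1, 0]
    - [3.03, 0.1, 0]
    - [3.03, 0.1, 1.2]
    - [3.03, 0.1, 2.2]
    - [3.03, 0.1, 2.2]
  turn: [-1.3, -2.6, -3.9, -5.2, -6.5, -7.8, -9.1, -10.4, -10.88, -10.88, -10.88, -10.88]

```text
time_s: 18.8
position: [0.5731, 0.3864, 0.0235]
eef_rot: [-0.013, 1.0, -0.002, -0.003]
wrist_force: [0.1, -0.5, -0.5]
opening: 0.453
finger_force: 0.0
```

```bash
python3 - <<'E'
from h import *
look('s7.png')
plan((.5776,.3886,.003,91.5))
E
```

```text
t18.9 pos [0.5744 0.3871 0.0256] phi 91.5 j6 0.45 open 0.450 F [ 0.2 -0.5 -0.2] ff 0.0
[-0.055, 0.024, 0.376] -0.001
```

View pics/s7.png

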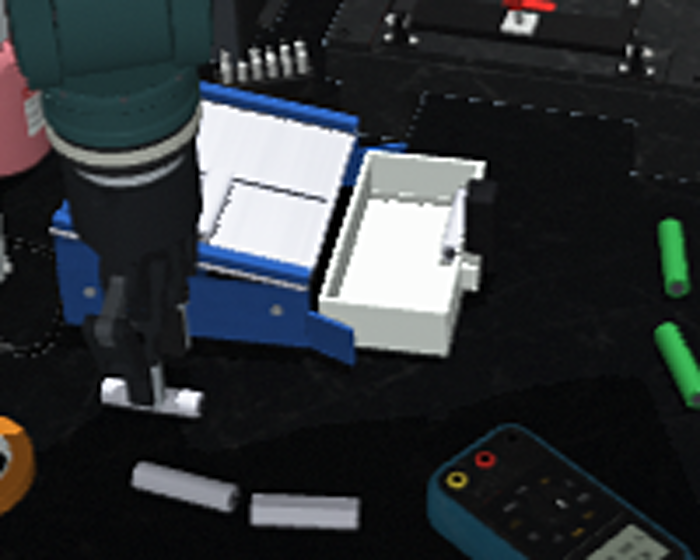

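Spacer 2 rolled into the tray, at crop (455,225). The fingers are over spacer 3.

Request:
jog_arm:
  linear:
    - [-0.02, 0.01, 0.25]
    - [-0.02, 0.01, 0.39]
    - [-0.02, 0.01, 0.39]
    - [-0.02, 0.01, 0.39]
  turn: [0, 0, 0, 0]

```text
time_s: 19.35
position: [0.5772, 0.3886, 0.0046]
eef_rot: [-0.013, 1.0, 0.0, 0.0]
wrist_force: [-0.3, 0.5, 0.5]
opening: 0.451
finger_force: 0.0
```

Request:
jog_arm:
  linear:
    - [0, 0, 0]
    - [0, 0, 0]
    - [0, 0, 0]
    - [0, 0, 0]
    - [0, 0, 0]
  turn: [0, 0, 0, 0, 0]
  grip: 0

```text
time_s: 19.98
position: [0.577, 0.3885, 0.0044]
eef_rot: [-0.013, 1.0, 0.0, 0.0]
wrist_force: [-1.1, -1.2, 6.4]
opening: 0.167
finger_force: 39.1
```

```bash
python3 - <<'E'
from h import *
plan((*st(.075,-.036),.13,4.5))
E
```

```text
t20.0 pos [0.577  0.3885 0.0044] phi 91.5 j6 0.45 open 0.167 F [-1.1 -1.2  6.4] ff 39.1
[-0.031, -3.044, -2.094] 10.875
```

Request:
jog_arm:
  linear:
    - [0, 0, -1]
    - [0, -0.3, -2]
    - [0, -1.1, -2.1]
    - [0, -2.1, -2.1]
    - [-0.03, -3.04, -2.1]
    - [-0.03, -3.04, -2.1]
    - [-0.03, -3.04, -2.1]
    - [-0.03, -3.04, -2.1]
    - [-0.03, -3.04, -2.1]
    - [-0.03, -3.04, -2.1]
    - [-0.03, -3.04, -2.1]
    - [-0.03, -3.04, -2.1]
  turn: [0, 1.3, 2.6, 3.9, 5.2, 6.5, 7.8, 9.1, 10.4, 10.88, 10.88, 10.88]

```text
time_s: 21.48
position: [0.5834, 0.2061, 0.1298]
eef_rot: [0.678, 0.735, -0.0, -0.0]
wrist_force: [0.6, 0.4, 0.1]
opening: 0.164
finger_force: 39.3
```

```bash
python3 - <<'E'
from h import *
plan((*st(.075,-.036),.071,4.5))
E
```

```text
t21.5 pos [0.5834 0.2061 0.1298] phi 4.5 j6 1.70 open 0.164 F [0.6 0.4 0.1] ff 39.3
[-0.002, 0.004, 0.981] 0.006
```

Request:
jog_arm:
  linear:
    - [0, 0, 0.4]
    - [0, 0, 0.8]
    - [0, 0, 0.93]
    - [0, 0, 0.98]
    - [0, 0, 0.98]
  turn: [0, 0, 0, 0, 0]

```text
time_s: 22.1
position: [0.5837, 0.2062, 0.0717]
eef_rot: [0.679, 0.734, 0.0, 0.0]
wrist_force: [-0.1, 1.0, -0.6]
opening: 0.168
finger_force: 39.3
```

Request:
jog_arm:
  linear:
    - [0, 0, 0]
    - [0, 0, 0]
    - [0, 0, 0]
    - [0, 0, -0.2]
    - [0, 0, -0.8]
    - [0, 0, -1.5]
    - [0, 0, -1.5]
  turn: [0, 0, 0, 0, 0, 0, 0]
  grip: 0.45

```text
time_s: 22.98
position: [0.585, 0.2065, 0.1649]
eef_rot: [0.679, 0.734, 0.002, 0.002]
wrist_force: [0.6, -0.0, -0.2]
opening: 0.453
finger_force: 0.0
```

```bash
python3 - <<'E'
from h import *
plan((.5353,.452,.17,84.8),(.5353,.452,.03,84.8))
E
```

```text
t23.0 pos [0.585  0.2065 0.1649] phi 4.5 j6 1.70 open 0.453 F [ 0.6 -0.  -0.2] ff 0.0
[4.144, -0.507, -0.085] -10.043
[4.142, -0.521, 2.248] -10.043
```

Request:
jog_arm:
  linear:
    - [0.8, -0.1, 0]
    - [1.7, -0.2, 0]
    - [2.6, -0.3, 0]
    - [3.4, -0.4, 0]
    - [4.14, -0.51, 0]
    - [4.14, -0.51, 0]
    - [4.14, -0.51, 0]
    - [4.14, -0.51, 0]
    - [4.14, -0.51, 0]
    - [4.14, -0.51, 1.2]
    - [4.14, -0.51, 2.2]
    - [4.14, -0.51, 2.2]
  turn: [-1.3, -2.6, -3.9, -5.2, -6.5, -7.8, -9.1, -10.04, -10.04, -10.04, -10.04, -10.04]

```text
time_s: 24.48
position: [0.5313, 0.4498, 0.0254]
eef_rot: [0.047, 0.999, -0.002, -0.003]
wrist_force: [-0.6, -0.1, 0.4]
opening: 0.451
finger_force: 0.0
```

```bash
python3 - <<'E'
from h import *
look('s8.png')
plan((.5353,.452,.003,84.8))
E
```

```text
t24.5 pos [0.5326 0.4507 0.0275] phi 84.6 j6 0.68 open 0.451 F [ 0.1  0.3 -0.3] ff 0.0
[-0.045, 0.027, 0.408] -0.019
```

View pics/s8.png

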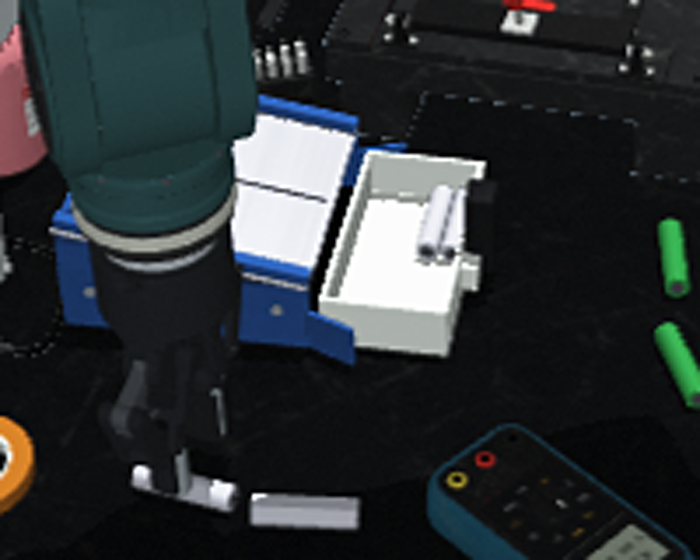

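Spacer 3 has also rolled down, so the tray now holds two, at crop (440,220). Next is spacer 4.

Request:
jog_arm:
  linear:
    - [-0.02, 0.01, 0.25]
    - [-0.02, 0.01, 0.4]
    - [-0.02, 0.01, 0.4]
    - [-0.02, 0.01, 0.4]
  turn: [0, 0, 0, 0]

```text
time_s: 25.02
position: [0.5351, 0.4521, 0.0058]
eef_rot: [0.046, 0.999, 0.0, 0.0]
wrist_force: [0.3, -0.4, 0.3]
opening: 0.453
finger_force: 0.0
```

Request:
jog_arm:
  linear:
    - [0, 0, 0]
    - [0, 0, 0]
    - [0, 0, 0]
    - [0, 0, 0]
    - [0, 0, 0]
  turn: [0, 0, 0, 0, 0]
  grip: 0

```text
time_s: 25.65
position: [0.5351, 0.452, 0.0057]
eef_rot: [0.046, 0.999, 0.0, 0.0]
wrist_force: [-1.0, -0.9, 6.0]
opening: 0.162
finger_force: 39.2
```

```bash
python3 - <<'E'
from h import *
plan((*st(.075,-.036),.13,4.5))
E
```

```text
t25.6 pos [0.5351 0.452  0.0057] phi 84.8 j6 0.68 open 0.162 F [-1.  -0.9  6. ] ff 39.2
[-1.18, -4.009, -2.074] 10.034
```

Request:
jog_arm:
  linear:
    - [0, 0, -1]
    - [0, -0.3, -2]
    - [-0.3, -1.1, -2.1]
    - [-0.6, -2.1, -2.1]
    - [-0.9, -3.1, -2.1]
    - [-1.18, -4.01, -2.1]
    - [-1.18, -4.01, -2.1]
    - [-1.18, -4.01, -2.1]
    - [-1.18, -4.01, -2.1]
    - [-1.18, -4.01, -2.1]
    - [-1.18, -4.01, -2.1]
    - [-1.18, -4.01, -2.1]
  turn: [0, 1.3, 2.6, 3.9, 5.2, 6.5, 7.8, 9.1, 10.03, 10.03, 10.03, 10.03]

```text
time_s: 27.15
position: [0.5834, 0.2059, 0.1311]
eef_rot: [0.678, 0.735, -0.0, -0.0]
wrist_force: [-0.2, -0.3, -1.2]
opening: 0.168
finger_force: 39.3
```

```bash
python3 - <<'E'
from h import *
plan((*st(.075,-.036),.0715,4.5))
E
```

```text
t27.1 pos [0.5834 0.2059 0.1311] phi 4.6 j6 1.70 open 0.168 F [-0.2 -0.3 -1.2] ff 39.3
[0.002, 0.003, 0.993] 0.017
```

Request:
jog_arm:
  linear:
    - [0, 0, 0.4]
    - [0, 0, 0.8]
    - [0, 0, 0.93]
    - [0, 0, 0.98]
    - [0, 0, 0.98]
  turn: [0, 0, 0, 0, 0]

```text
time_s: 27.78
position: [0.5838, 0.2059, 0.0729]
eef_rot: [0.678, 0.735, 0.0, 0.0]
wrist_force: [-0.3, -0.5, -0.4]
opening: 0.161
finger_force: 39.3
```

Request:
jog_arm:
  linear:
    - [0, 0, 0]
    - [0, 0, 0]
    - [0, 0, 0]
    - [0, 0, -0.2]
    - [0, 0, -0.8]
    - [0, 0, -1.5]
    - [0, 0, -1.5]
  turn: [0, 0, 0, 0, 0, 0, 0]
  grip: 0.45

```text
time_s: 28.65
position: [0.585, 0.2062, 0.1661]
eef_rot: [0.679, 0.735, 0.002, 0.002]
wrist_force: [0.4, 1.0, -0.0]
opening: 0.447
finger_force: 0.0
```

```bash
python3 - <<'E'
from h import *
plan((.4611,.4547,.17,99.8),(.4611,.4547,.03,99.8))
E
```

```text
t28.6 pos [0.585  0.2062 0.1661] phi 4.5 j6 1.70 open 0.447 F [ 0.4  1.  -0. ] ff 0.0
[4.292, -1.731, -0.072] -11.907
[4.29, -1.744, 2.261] -11.907
```

Request:
jog_arm:
  linear:
    - [0.8, -0.3, 0]
    - [1.6, -0.6, 0]
    - [2.4, -0.95, 0]
    - [3.2, -1.3, 0]
    - [4.0, -1.6, 0]
    - [4.29, -1.74, 0]
    - [4.29, -1.74, 0]
    - [4.29, -1.74, 0]
    - [4.29, -1.74, 0]
    - [4.29, -1.74, 1.2]
    - [4.29, -1.74, 2.2]
    - [4.29, -1.74, 2.2]
  turn: [-1.3, -2.6, -3.9, -5.2, -6.5, -7.8, -9.1, -10.4, -11.7, -11.9, -11.9, -11.9]

```text
time_s: 30.15
position: [0.4567, 0.4524, 0.0268]
eef_rot: [-0.085, 0.996, -0.002, -0.003]
wrist_force: [0.5, -0.6, 0.3]
opening: 0.45
finger_force: 0.0
```

```bash
python3 - <<'E'
from h import *
look('s9.png')
plan((.4611,.4547,.003,99.8))
E
```

```text
t30.2 pos [0.458  0.4534 0.0287] phi 99.7 j6 0.48 open 0.450 F [-1.1 -0.2 -0.8] ff 0.0
[-0.057, 0.014, 0.428] -0.008
```

View pics/s9.png

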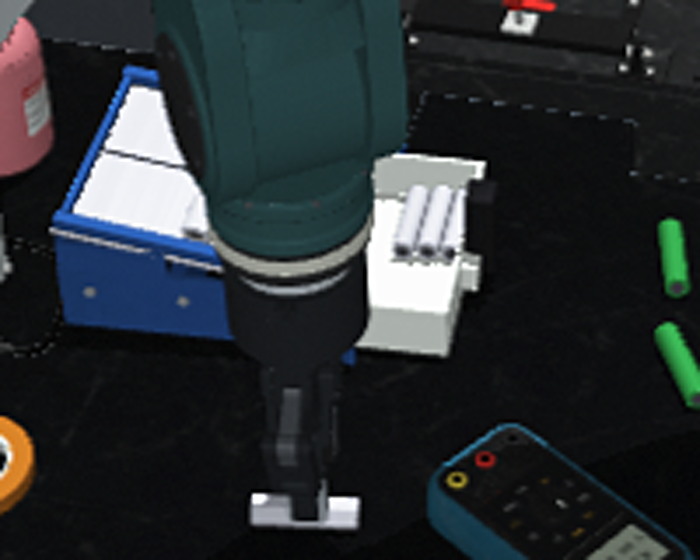

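The tray now holds three, at crop (430,220). Next is the last spacer.

Request:
jog_arm:
  linear:
    - [-0.02, 0.01, 0.25]
    - [-0.02, 0.01, 0.43]
    - [-0.02, 0.01, 0.43]
    - [-0.02, 0.01, 0.43]
  turn: [0, 0, 0, 0]

```text
time_s: 30.7
position: [0.4604, 0.4552, 0.0051]
eef_rot: [-0.085, 0.996, 0.0, 0.0]
wrist_force: [0.3, 0.3, -0.2]
opening: 0.451
finger_force: 0.0
```

Request:
jog_arm:
  linear:
    - [0, 0, 0]
    - [0, 0, 0]
    - [0, 0, 0]
    - [0, 0, 0]
    - [0, 0, 0]
  turn: [0, 0, 0, 0, 0]
  grip: 0

```text
time_s: 31.32
position: [0.4603, 0.4552, 0.0052]
eef_rot: [-0.085, 0.996, 0.0, 0.0]
wrist_force: [-1.5, -0.3, 6.4]
opening: 0.186
finger_force: 39.1
```

```bash
python3 - <<'E'
from h import *
plan((*st(.075,-.036),.13,4.5))
E
```

```text
t31.3 pos [0.4603 0.4552 0.0052] phi 99.7 j6 0.48 open 0.186 F [-1.5 -0.3  6.4] ff 39.1
[-1.324, -4.439, -2.081] 11.905
```

Request:
jog_arm:
  linear:
    - [0, 0, -1]
    - [0, -0.3, -2]
    - [-0.3, -1.1, -2.1]
    - [-0.6, -2.1, -2.1]
    - [-0.9, -3.1, -2.1]
    - [-1.2, -4.0, -2.1]
    - [-1.32, -4.44, -2.1]
    - [-1.32, -4.44, -2.1]
    - [-1.32, -4.44, -2.1]
    - [-1.32, -4.44, -2.1]
    - [-1.32, -4.44, -2.1]
    - [-1.32, -4.44, -2.1]
  turn: [0, 1.3, 2.6, 3.9, 5.2, 6.5, 7.8, 9.1, 10.4, 11.7, 11.9, 11.9]

```text
time_s: 32.83
position: [0.5832, 0.2058, 0.1306]
eef_rot: [0.677, 0.736, 0.0, 0.0]
wrist_force: [0.1, -0.2, -0.5]
opening: 0.192
finger_force: 39.6
```

```bash
python3 - <<'E'
from h import *
plan((*st(.075,-.036),.071,4.5))
E
```

```text
t32.8 pos [0.5832 0.2058 0.1306] phi 4.7 j6 1.70 open 0.192 F [ 0.1 -0.2 -0.5] ff 39.6
[0.003, 0.006, 0.993] 0.028
```

Request:
jog_arm:
  linear:
    - [0, 0, 0.4]
    - [0, 0, 0.8]
    - [0, 0, 0.95]
    - [0, 0, 1.0]
    - [0, 0, 1.0]
  turn: [0, 0, 0, 0, 0]

```text
time_s: 33.45
position: [0.5835, 0.2059, 0.0711]
eef_rot: [0.678, 0.735, 0.0, 0.0]
wrist_force: [0.6, 0.7, -0.6]
opening: 0.19
finger_force: 39.6
```

Request:
jog_arm:
  linear:
    - [0, 0, 0]
    - [0, 0, 0]
    - [0, 0, 0]
    - [0, 0, -0.2]
    - [0, 0, -0.8]
    - [0, 0, -1.5]
    - [0, 0, -2.3]
    - [0, 0, -2.3]
    - [0, 0, -2.3]
    - [0, 0, -2.3]
    - [0, 0, -2.3]
    - [0, 0, -2.3]
  turn: [0, 0, 0, 0, 0, 0, 0, 0, 0, 0, 0, 0]
  grip: 0.45

```text
time_s: 34.95
position: [0.5831, 0.2058, 0.2081]
eef_rot: [0.679, 0.735, -0.0, -0.0]
wrist_force: [0.5, 0.6, 0.1]
opening: 0.45
finger_force: 0.0
```

```bash
python3 - <<'E'
from h import *
look('s10.png')
plan()
E
```

```text
t35.0 pos [0.5831 0.2058 0.2082] phi 4.5 j6 1.70 open 0.450 F [0.4 0.2 0.8] ff 0.0
```

View pics/s10.png

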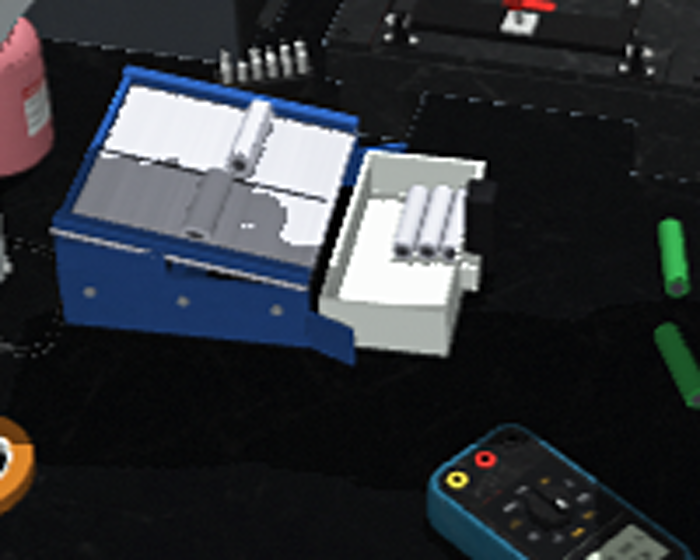

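All tests are done. The tray holds three round spacers. Two bad ones remain on the ramp, on the left lane at crop (205,205) and the right lane at crop (250,135).

```bash
python3 - <<'E'
from h import *
c=shot('side'); T=lambda p:(p-S0)@np.array([[np.cos(SY),-np.sin(SY)],[np.sin(SY),np.cos(SY)]])
for n,a,b in(('R',(239,163),(262,106)),('L',(200,228),(224,170))):
    P=[castz(c,200+u/3.5,240+v/3.5,.072)[:2] for u,v in(a,b)]
    print(n,P,np.mean(P,0),T(np.mean(P,0)),np.degrees(np.arctan2(*(P[0]-P[1])[::-1]))-90)
plan((*st(.075,-.036),.07,4.5))
t=shot('top');hsv=cv2.cvtColor(t['frame'],cv2.COLOR_RGB2HSV)
red=((hsv[:,:,0]<8)|(hsv[:,:,0]>172))&(hsv[:,:,1]>120)&(hsv[:,:,2]>60)
roi=np.zeros_like(red); roi[230:315,415:500]=1
print(blobs(t,red&roi,0.04,100))
E
```

```text
R [array([0.57073134, 0.23600247]), array([0.57535841, 0.17428193])] [0.57304487 0.2051422 ] [ 0.06441712 -0.03602295] 4.287332924162527
L [array([0.57356874, 0.30295719]), array([0.57781741, 0.24504777])] [0.57569307 0.27400248] [0.07245987 0.03241728] 4.196124873352929
t35.0 pos [0.5831 0.2058 0.2082] phi 4.5 j6 1.70 open 0.446 F [ 0.2  0.1 -0.1] ff 0.0
[0.003, 0.009, 2.304] 0.005
[([449.0, 272.0], 0.3604, -0.343, 0.1132, 0.1002, 19.2)]
```

Request:
jog_arm:
  linear:
    - [0, -0.16, 1.0]
    - [0, -0.16, 1.8]
    - [0, -0.16, 2.2]
    - [0, -0.16, 2.35]
    - [0, -0.16, 2.35]
    - [0, -0.16, 2.35]
  turn: [0, 0, 0, 0, 0, 0]

```text
time_s: 35.85
position: [0.5743, 0.2052, 0.0686]
eef_rot: [0.679, 0.735, 0.001, 0.001]
wrist_force: [0.6, 0.4, -0.2]
opening: 0.453
finger_force: 0.0
```

Request:
jog_arm:
  linear:
    - [0, 0, 0]
    - [0, 0, 0]
    - [0, 0, 0]
    - [0, 0, 0]
    - [0, 0, 0]
  turn: [0, 0, 0, 0, 0]
  grip: 0

```text
time_s: 36.48
position: [0.5741, 0.2052, 0.0686]
eef_rot: [0.679, 0.735, 0.001, 0.0]
wrist_force: [-2.0, -0.3, 7.0]
opening: 0.181
finger_force: 37.6
```

```bash
python3 - <<'E'
from h import *
plan((.573,.2055,.25,4.5),(.365,-.33,.25,19.2))
E
```

```text
t36.5 pos [0.5741 0.2052 0.0686] phi 4.5 j6 1.70 open 0.181 F [-2.  -0.3  7. ] ff 37.6
[0.008, -0.013, -3.024] 0.005
[-8.615, -4.175, -3.033] -1.833
```

Request:
jog_arm:
  linear:
    - [0, 0, -0.9]
    - [0, 0, -1.8]
    - [0, 0, -2.7]
    - [0, 0, -3.1]
    - [-0.8, -0.4, -3.1]
    - [-1.6, -0.8, -3.1]
    - [-2.4, -1.2, -3.1]
    - [-3.2, -1.6, -3.1]
    - [-4.0, -2.0, -3.1]
    - [-4.8, -2.4, -3.1]
    - [-5.6, -2.8, -3.1]
    - [-6.0, -2.9, -3.1]
  turn: [0, 0, 0, 0, -0.3, -0.6, -0.9, -1.2, -1.5, -1.83, -1.83, -1.83]

```text
time_s: 37.98
position: [0.4275, -0.1696, 0.2541]
eef_rot: [0.58, 0.814, -0.0, 0.0]
wrist_force: [0.4, -0.2, -0.3]
opening: 0.177
finger_force: 37.2
```

```bash
python3 - <<'E'
from h import *
plan((.363,-.335,.25,19.2),(.363,-.335,.05,19.2))
t=shot('top');hsv=cv2.cvtColor(t['frame'],cv2.COLOR_RGB2HSV)
red=((hsv[:,:,0]<8)|(hsv[:,:,0]>172))&(hsv[:,:,1]>120)&(hsv[:,:,2]>60)
roi=np.zeros_like(red); roi[230:315,415:500]=1
print(blobs(t,red&roi,0.04,100))
E
```

```text
t38.0 pos [ 0.4275 -0.1696  0.2541] phi 19.1 j6 0.68 open 0.177 F [ 0.4 -0.2 -0.3] ff 37.2
[-2.255, -1.917, 0.069] -0.019
[-2.252, -1.918, 3.402] -0.019
[([459.0, 281.0], 0.3375, -0.3654, 0.073, 0.0552, -70.8)]
```

```bash
python3 - <<'E'
from h import *
def m(rgb):
    h=cv2.cvtColor(rgb,cv2.COLOR_RGB2HSV); r=((h[:,:,0]<8)|(h[:,:,0]>172))&(h[:,:,1]>120)&(h[:,:,2]>60); r[:230]=0;r[320:]=0;r[:,:415]=0;r[:,510:]=0; return r
a=m(cv2.imread('pics/top0.png')[:,:,::-1].copy()); b=m(shot('top')['frame'])
for r in(a,b): v,u=np.where(r); print(r.sum(),u.min(),u.max(),v.min(),v.max(), 'bottom u',u[v==v.max()].mean(),'right v',v[u==u.max()].mean())
print((b&~a).sum())
E
```

```text
1174 428 469 250 293 bottom u 442.25 right v 282.5
238 449 469 268 291 bottom u 449.5 right v 282.5
0
```

The bin hasn't moved; it's only partly hidden by the arm.

Request:
jog_arm:
  linear:
    - [-0.75, -0.65, 0]
    - [-1.5, -1.3, 0]
    - [-2.25, -1.92, 0]
    - [-2.25, -1.92, 0]
    - [-2.25, -1.92, 0]
    - [-2.25, -1.92, 1]
    - [-2.25, -1.92, 2]
    - [-2.25, -1.92, 2.9]
    - [-2.25, -1.92, 3.35]
    - [-2.25, -1.92, 3.35]
    - [-2.25, -1.92, 3.35]
  turn: [0, 0, 0, 0, 0, 0, 0, 0, 0, 0, 0]

```text
time_s: 39.45
position: [0.3651, -0.3328, 0.0538]
eef_rot: [0.579, 0.815, -0.0, 0.001]
wrist_force: [0.7, 0.3, -0.4]
opening: 0.178
finger_force: 37.2
```

Request:
jog_arm:
  linear:
    - [0, 0, 0]
    - [0, 0, 0]
    - [0, 0, 0]
    - [0, 0, -1]
    - [0, 0, -2]
    - [0, 0, -3]
    - [0, 0, -3.4]
    - [0, 0, -3.4]
  turn: [0, 0, 0, 0, 0, 0, 0, 0]
  grip: 0.45

```text
time_s: 40.45
position: [0.3646, -0.3336, 0.2581]
eef_rot: [0.58, 0.815, -0.0, 0.002]
wrist_force: [-0.1, -0.3, -0.2]
opening: 0.45
finger_force: 0.0
```

```bash
python3 - <<'E'
from h import *
p=(*st(.074,.035),)
print(p); plan((*p,.25,4.5))
E
```

```text
(np.float64(0.5770258143457769), np.float64(0.27669807976452))
t40.5 pos [ 0.3646 -0.3336  0.2581] phi 19.2 j6 0.33 open 0.450 F [-0.1 -0.3 -0.2] ff 0.0
[8.445, 6.683, 0.116] 1.834
```

Request:
jog_arm:
  linear:
    - [0.8, 0.63, 0]
    - [1.6, 1.26, 0]
    - [2.4, 1.9, 0]
    - [3.2, 2.53, 0]
    - [4.0, 3.16, 0]
    - [4.8, 3.8, 0]
    - [5.6, 4.43, 0]
    - [6.4, 5.06, 0]
    - [7.2, 5.7, 0]
    - [8.0, 6.33, 0]
    - [8.44, 6.68, 0]
    - [8.44, 6.68, 0]
  turn: [0, 0, 0.3, 0.6, 0.9, 1.2, 1.5, 1.83, 1.83, 1.83, 1.83, 1.83]

```text
time_s: 41.95
position: [0.5763, 0.2789, 0.2541]
eef_rot: [0.678, 0.735, -0.001, -0.001]
wrist_force: [-0.3, 0.6, -0.2]
opening: 0.447
finger_force: 0.0
```

```bash
python3 - <<'E'
from h import *
plan((.577,.2767,.15,4.5),(.577,.2767,.0665,4.5))
E
```

```text
t42.0 pos [0.5763 0.2789 0.2541] phi 4.7 j6 1.81 open 0.447 F [-0.3  0.6 -0.2] ff 0.0
[-0.037, 0.013, 1.734] 0.022
[-0.036, 0.017, 3.126] 0.022
```

Request:
jog_arm:
  linear:
    - [-0.03, 0.02, 1]
    - [-0.03, 0.02, 2]
    - [-0.03, 0.02, 2.7]
    - [-0.03, 0.02, 3.05]
    - [-0.03, 0.02, 3.12]
    - [-0.03, 0.02, 3.12]
    - [-0.03, 0.02, 3.12]
  turn: [0, 0, 0, 0, 0, 0, 0]

```text
time_s: 42.82
position: [0.5783, 0.2753, 0.0703]
eef_rot: [0.679, 0.734, 0.001, 0.0]
wrist_force: [-1.0, -0.7, -0.1]
opening: 0.451
finger_force: 0.0
```

Request:
jog_arm:
  linear:
    - [0, 0, 0]
    - [0, 0, 0]
    - [0, 0, 0]
    - [0, 0, 0]
    - [0, 0, 0]
  turn: [0, 0, 0, 0, 0]
  grip: 0

```text
time_s: 43.45
position: [0.5783, 0.2754, 0.0703]
eef_rot: [0.679, 0.735, 0.001, 0.0]
wrist_force: [-1.2, -1.7, 6.9]
opening: 0.193
finger_force: 38.4
```

```bash
python3 - <<'E'
from h import *
plan((.577,.2767,.25,4.5),(.363,-.345,.25,19.2))
def m(rgb):
    h=cv2.cvtColor(rgb,cv2.COLOR_RGB2HSV); r=((h[:,:,0]<8)|(h[:,:,0]>172))&(h[:,:,1]>120)&(h[:,:,2]>60); r[:230]=0;r[320:]=0;r[:,:415]=0;r[:,510:]=0; return r
t=shot('top'); r=m(t['frame']); v,u=np.where(r); print(r.sum(),u.min(),u.max(),v.min(),v.max()); print(blobs(t,r,.04,60))
E
```

```text
t43.5 pos [0.5783 0.2754 0.0703] phi 4.5 j6 1.81 open 0.193 F [-1.2 -1.7  6.9] ff 38.4
[0.023, -0.014, -2.995] 0.005
[-10.024, -4.39, -3.004] -1.833
1075 428 469 250 293
[([449.0, 272.0], 0.3604, -0.343, 0.1132, 0.1002, 19.2)]
```

The grip is a bit high, so I'll regrip lower.

Request:
jog_arm:
  linear:
    - [0, 0, 0]
    - [0, 0, 0]
    - [0, 0, 0.05]
    - [0, 0, 0.05]
  turn: [0, 0, 0, 0]
  grip: 0.35

```text
time_s: 44.0
position: [0.5779, 0.2754, 0.0662]
eef_rot: [0.679, 0.735, 0.0, 0.0]
wrist_force: [0.0, 0.5, 2.0]
opening: 0.348
finger_force: 0.7
```

Request:
jog_arm:
  linear:
    - [0, 0, 0]
    - [0, 0, 0]
    - [0, 0, 0]
    - [0, 0, 0]
    - [0, 0, 0]
  turn: [0, 0, 0, 0, 0]
  grip: 0

```text
time_s: 44.62
position: [0.5777, 0.2753, 0.0663]
eef_rot: [0.679, 0.735, 0.0, -0.0]
wrist_force: [-1.0, -0.6, 4.8]
opening: 0.208
finger_force: 39.2
```

Request:
jog_arm:
  linear:
    - [0, 0, -0.9]
    - [0, 0, -1.8]
    - [0, 0, -2.7]
    - [0, 0, -3.1]
    - [-0.8, -0.35, -3.1]
    - [-1.6, -0.7, -3.1]
    - [-2.4, -1.05, -3.1]
    - [-3.2, -1.4, -3.1]
    - [-4.0, -1.75, -3.1]
    - [-4.8, -2.1, -3.1]
    - [-5.6, -2.45, -3.1]
    - [-6.0, -2.63, -3.1]
  turn: [0, 0, 0, 0, -0.3, -0.6, -0.9, -1.2, -1.5, -1.83, -1.83, -1.83]

```text
time_s: 46.12
position: [0.448, -0.0979, 0.2521]
eef_rot: [0.58, 0.814, -0.0, -0.0]
wrist_force: [0.7, 0.5, -0.6]
opening: 0.211
finger_force: 39.4
```

```bash
python3 - <<'E'
from h import *
plan((.363,-.345,.25,19.2),(.363,-.345,.055,19.2))
def m(rgb):
    h=cv2.cvtColor(rgb,cv2.COLOR_RGB2HSV); r=((h[:,:,0]<8)|(h[:,:,0]>172))&(h[:,:,1]>120)&(h[:,:,2]>60); r[:230]=0;r[320:]=0;r[:,:415]=0;r[:,510:]=0; return r
t=shot('top'); r=m(t['frame']); v,u=np.where(r); print(r.sum(),u.min(),u.max(),v.min(),v.max())
E
```

```text
t46.1 pos [ 0.448  -0.0979  0.2521] phi 19.1 j6 0.84 open 0.211 F [ 0.7  0.5 -0.6] ff 39.4
[-3.429, -2.684, 0.036] -0.016
[-3.429, -2.683, 3.286] -0.016
1073 428 469 250 293
```

Request:
jog_arm:
  linear:
    - [-0.75, -0.6, 0]
    - [-1.5, -1.2, 0]
    - [-2.25, -1.8, 0]
    - [-3.0, -2.4, 0]
    - [-3.43, -2.68, 0]
    - [-3.43, -2.68, 0]
    - [-3.43, -2.68, 0.8]
    - [-3.43, -2.68, 1.7]
    - [-3.43, -2.68, 2.6]
    - [-3.43, -2.68, 3.2]
    - [-3.43, -2.68, 3.2]
    - [-3.43, -2.68, 3.2]
  turn: [0, 0, 0, 0, 0, 0, 0, 0, 0, 0, 0, 0]

```text
time_s: 47.68
position: [0.3653, -0.3433, 0.0617]
eef_rot: [0.579, 0.815, -0.0, 0.001]
wrist_force: [0.3, 1.0, 0.3]
opening: 0.211
finger_force: 39.4
```

Request:
jog_arm:
  linear:
    - [0, 0, 0]
    - [0, 0, 0]
    - [0, 0, 0]
    - [0, 0, -1]
    - [0, 0, -2]
    - [0, 0, -3]
    - [0, 0, -3.4]
    - [0, 0, -3.4]
  turn: [0, 0, 0, 0, 0, 0, 0, 0]
  grip: 0.5

```text
time_s: 48.68
position: [0.3651, -0.3439, 0.2659]
eef_rot: [0.579, 0.815, -0.0, 0.002]
wrist_force: [0.5, 0.3, -0.3]
opening: 0.499
finger_force: 0.0
```

```bash
python3 - <<'E'
from h import *
a=st(-.046-.0535,0); print(a); plan((*a,.255,94.5))
E
```

```text
[0.40680673 0.22819332]
t48.7 pos [ 0.3651 -0.3439  0.2659] phi 19.2 j6 0.32 open 0.499 F [ 0.5  0.3 -0.3] ff 0.0
[8.778, 3.788, 0.158] -9.416
```

Request:
jog_arm:
  linear:
    - [0.85, 0.37, 0]
    - [1.7, 0.74, 0]
    - [2.55, 1.1, 0]
    - [3.4, 1.47, 0]
    - [4.25, 1.84, 0]
    - [5.1, 2.2, 0]
    - [5.95, 2.57, 0]
    - [6.8, 2.94, 0]
    - [7.65, 3.3, 0]
    - [8.5, 3.67, 0]
    - [8.78, 3.79, 0]
    - [8.78, 3.79, 0]
  turn: [-1, -2, -3, -4, -5, -6, -7, -8, -9, -9.42, -9.42, -9.42]

```text
time_s: 50.18
position: [0.406, 0.2293, 0.2633]
eef_rot: [-0.04, 0.999, -0.0, -0.001]
wrist_force: [-0.9, -0.6, -0.2]
opening: 0.5
finger_force: 0.0
```

```bash
python3 - <<'E'
from h import *
plan((.4068,.2282,.11,94.5),(.4068,.2282,.056,94.5))
t=shot('top')
A=cv2.resize(t['frame'][235:305,415:485,::-1],(400,400),interpolation=cv2.INTER_CUBIC)
s=shot('side'); B=cv2.resize(s['frame'][220:360,220:360,::-1],(400,400),interpolation=cv2.INTER_CUBIC)
cv2.imwrite('pics/fin.png',np.hstack([A,B]))
E
```

```text
t50.2 pos [0.406  0.2293 0.2633] phi 94.6 j6 0.26 open 0.500 F [-0.9 -0.6 -0.2] ff 0.0
[-0.016, -0.019, 2.555] 0.012
[-0.018, -0.018, 3.455] 0.012
```

View pics/fin.png

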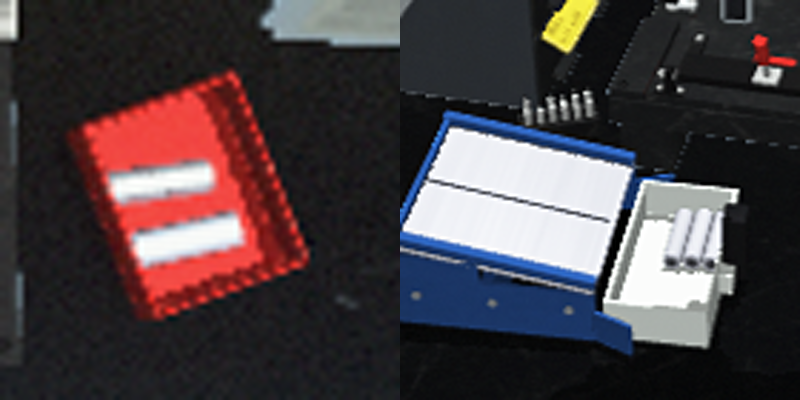

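Both rejects lie in the bin, at (165,180) and (190,240) in the left half. The three good spacers are in the tray and the ramp is empty. Now I'll grip the tab.

Request:
jog_arm:
  linear:
    - [-0.02, -0.02, 1.0]
    - [-0.02, -0.02, 2.0]
    - [-0.02, -0.02, 2.7]
    - [-0.02, -0.02, 3.2]
    - [-0.02, -0.02, 3.45]
    - [-0.02, -0.02, 3.45]
    - [-0.02, -0.02, 3.45]
  turn: [0, 0, 0, 0, 0, 0, 0]

```text
time_s: 51.15
position: [0.4082, 0.2273, 0.058]
eef_rot: [-0.039, 0.999, 0.0, 0.0]
wrist_force: [-0.3, -0.2, 0.6]
opening: 0.495
finger_force: 0.0
```

Request:
jog_arm:
  linear:
    - [0, 0, 0]
    - [0, 0, 0]
    - [0, 0, 0]
    - [0, 0, 0]
    - [0, 0, 0]
  turn: [0, 0, 0, 0, 0]
  grip: 0

```text
time_s: 51.78
position: [0.4082, 0.2279, 0.0582]
eef_rot: [-0.04, 0.999, 0.0, 0.001]
wrist_force: [-1.5, -2.2, 7.8]
opening: 0.269
finger_force: 39.5
```

```bash
python3 - <<'E'
from h import *
a=st(.041-.0535,0); plan((*st(-.046-.0535,0),.058,94.5),(*a,.058,94.5))
E
```

```text
t51.8 pos [0.4082 0.2279 0.0582] phi 94.5 j6 0.26 open 0.269 F [-1.5 -2.2  7.8] ff 39.5
[0.023, 0.007, 0.003] 0.004
[-1.427, 0.006, 0.005] 0.004
```

Request:
jog_arm:
  linear:
    - [-0.06, 0.01, -0.01]
    - [-0.18, 0.01, -0.01]
    - [-0.3, 0.01, -0.01]
    - [-0.42, 0.01, -0.01]
    - [-0.54, 0.01, -0.01]
    - [-0.66, 0.01, -0.01]
    - [-0.78, 0.01, -0.01]
    - [-0.9, 0.01, -0.01]
    - [-1.02, 0.01, -0.01]
    - [-1.12, 0.01, -0.01]
    - [-1.2, 0.01, -0.01]
    - [-1.25, 0.01, -0.01]
  turn: [0, 0, 0, 0, 0, 0, 0, 0, 0, 0, 0, 0]

```text
time_s: 53.28
position: [0.4818, 0.2345, 0.0582]
eef_rot: [-0.04, 0.999, 0.0, -0.001]
wrist_force: [-10.1, -0.1, 11.8]
opening: 0.274
finger_force: 40.6
```

Request:
jog_arm:
  linear:
    - [-0.05, 0, 0]
    - [-0.1, 0, 0]
    - [-0.14, 0, 0]
    - [-0.17, 0, 0]
    - [-0.2, 0, 0]
    - [-0.2, 0, 0]
  turn: [0, 0, 0, 0, 0, 0]

```text
time_s: 54.02
position: [0.494, 0.2354, 0.0582]
eef_rot: [-0.04, 0.999, 0.0, -0.0]
wrist_force: [-7.8, -1.3, 9.2]
opening: 0.27
finger_force: 40.3
```

```bash
python3 - <<'E'
from h import *
plan((*st(.041-.0535,0),.058,94.5))
E
```

```text
t54.0 pos [0.494  0.2354 0.0582] phi 94.5 j6 0.22 open 0.270 F [-7.8 -1.3  9.2] ff 40.3
[0.008, -0.006, 0.003] 0.006
```

Request:
jog_arm:
  linear:
    - [-0.02, 0, 0]
    - [-0.04, 0, 0]
    - [-0.05, 0, 0]
    - [-0.05, 0, 0]
  turn: [0, 0, 0, 0]

```text
time_s: 54.52
position: [0.4944, 0.2355, 0.0582]
eef_rot: [-0.04, 0.999, 0.0, -0.002]
wrist_force: [-23.1, -1.1, 21.7]
opening: 0.268
finger_force: 41.9
```

The push stalled on the stop at the expected depth, so the tray is home. I'll ease off, release and rise.

Request:
jog_arm:
  linear:
    - [0.04, 0, 0]
    - [0.04, 0, 0]
  turn: [0, 0]

```text
time_s: 54.78
position: [0.4944, 0.2355, 0.0582]
eef_rot: [-0.04, 0.999, 0.0, -0.0]
wrist_force: [-8.9, -0.6, 9.4]
opening: 0.267
finger_force: 40.4
```

Request:
jog_arm:
  linear:
    - [0, 0, 0]
    - [0, 0, 0]
    - [0, 0, 0]
    - [0, 0, -0.5]
    - [0, 0, -1.5]
    - [0, 0, -2.5]
    - [0.5, 2, -3]
    - [0.5, 3, -3]
    - [0.5, 3.5, -3]
    - [0.5, 3.5, -3]
    - [0.5, 3.5, -3]
    - [0.5, 3.5, -3]
  turn: [0, 0, 0, 0, 0, 0, 0, 0, 0, 0, 0, 0]
  grip: 0.5

```text
time_s: 56.28
position: [0.4486, 0.4418, 0.2377]
eef_rot: [-0.039, 0.999, -0.0, -0.0]
wrist_force: [-0.0, -0.7, -0.2]
opening: 0.499
finger_force: 0.0
```

```bash
python3 - <<'E'
from h import *
plan()
c=shot('top');W=cloud(c);hsv=cv2.cvtColor(c['frame'],cv2.COLOR_RGB2HSV)
# tab: points in front of lip, height 50..85
P=W.reshape(-1,3); d=P[:,:2]-S0; ca,sa=np.cos(SY),np.sin(SY)
X=d[:,0]*ca+d[:,1]*sa; Y=-d[:,0]*sa+d[:,1]*ca
k=(P[:,2]>.06)&(P[:,2]<.09)&(X>-.12)&(X<0.004)&(abs(Y)<.03)
print('tab',k.sum(),np.median(X[k]),X[k].min(),X[k].max(),np.median(Y[k]))
k=(P[:,2]>.02)&(P[:,2]<.045)&(X>-.12)&(X<0)&(abs(Y)<.07); print('front wall',k.sum(),X[k].min() if k.any() else None)
k=(hsv[:,:,1].reshape(-1)<60)&(hsv[:,:,2].reshape(-1)>130)&(X>-.12)&(X<-.005)&(abs(Y)<.07);print('white ahead of lip',k.sum(),X[k].min() if k.any() else None)
r=((hsv[:,:,0]<8)|(hsv[:,:,0]>172))&(hsv[:,:,1]>120)&(hsv[:,:,2]>60); r[:230]=0;r[320:]=0;r[:,:415]=0;r[:,510:]=0
w=(hsv[:,:,1]<60)&(hsv[:,:,2]>130);w[:250]=0;w[294:]=0;w[:,:430]=0;w[:,467:]=0
print(blobs(c,r,.04,60),blobs(c,w,.01,10))
E
```

```text
t56.3 pos [0.4486 0.4418 0.2377] phi 94.5 j6 0.57 open 0.499 F [-0.  -0.7 -0.2] ff 0.0
tab 53 -0.010977809465952735 -0.020042525353691745 -0.0002723815312516457 0.0003989107321108929
front wall 51 -0.020475084839430016
white ahead of lip 10 -0.01152648863111906
[([448.0, 269.0], 0.3695, -0.3404, 0.1131, 0.1002, 19.4)] [([447.0, 276.0], 0.3473, -0.3473, 0.0588, 0.019, -78.0), ([443.0, 266.0], 0.3791, -0.334, 0.0545, 0.0169, -82.3)]
```

```bash
python3 -c "
from h import *
print(workorder.sign_off())"
```

```text
the job is handed in; nothing more can be done
None
```

The job is done and handed in: three round spacers rolled into the tray, the two that did not roll are in the reject bin, and the tray is pushed home against its stop.

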